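Hang the front guard on the culture-dish rack

TASK

Pick up the loose wire front guard and hang it on the front of the culture-dish rack, with its side wings towards the dishes: feel both hollow uprights onto the rack's two pins, then press the guard fully home on the rail past the spring balls and let go. Never force it, and leave the dishes and the specimen tubes undisturbed.

Things in the scene. Friction and masses are not known exactly. Their poses are not given: they have to be found in the camera images.
- rack: Culture-dish rack, fixed. Origin on the bench under its middle; x from the open front to the back, y left, z up. Dark base plate 186 x 262 mm (x, y), top at 10 mm; 150 mm high wire fences at the back and along the rear half of both sides (x from 8 to 80 mm). Across the front lies the blue pin rail. Pushing the guard against it with more than 40 N bends it.
- rail_stop (a point): Point of the rack at x -62, y 0, z 18 mm: where the middle of the rail's top would be if pushed back to its stop. The blue rail (26 x 262 mm, square to the rack, held by two black thumb screws 8 mm high at y +80, -80) adjusts along rack x to the dish size; it is clamped somewhere 4 to 17 mm in front of this (towards rack -x). No pose shows where: look, or feel for the pins.
- stop_left (a point): Point of the rack at x -62, y +115, z 18 mm: where the foot of the left pin would be with the rail at its stop; the pin really stands 4 to 17 mm in front of it, both pins alike. The brass pins are 9 mm thick and rise 32 mm above the rail (tips 50 mm above the bench), the last 1.5 mm tapering to 7.4 mm.
- stop_right (a point): As stop_left, for the right pin (y -115). In each pin, 16 mm above the rail, a spring-loaded ball stands out 1.7 mm along y, away from the rack's middle, against the upright's bush: set on the pins, the guard stops on the balls, 18 mm short of home, and needs about 5 to 10 N of push besides its weight to pass them; then it moves easily and snaps home (a pull of about 7 N) on the rail.
- guard: Loose front guard, about 0.4 kg: steel wire panel 256 mm wide (y), 173 mm high, standing upright on the bench. Origin at its bottom, midway between the uprights; y left, z up, x towards the two wire wings that reach 53 mm back from the uprights. Lowest cross rail 52 mm up. Hung home, its axes are parallel to the rack's and its bottom is on the rail, 18 mm above the bench.
- guard_grip (a point): Centre of the guard's blue plastic grip, a block 18 mm thick (guard x), 70 mm long (guard y), 30 mm high; 158 mm above the guard's origin. Pinch it across its 18 mm from above.
- tube_left (a point): Centre of the open bottom end of the guard's left upright (guard y +115 mm, x 0, z 0): a round tube 17 mm outside, ending in a white nylon bush 26 mm outside, 13 mm high, with an 11 mm bore; hollow 42 mm deep (wider above the bush), to slip over a pin.
- tube_right (a point): The same on the guard's right upright (guard y -115 mm).
- stack_a: Taped stack of five culture dishes, 92 mm across, 70 mm high, standing on the rack's base plate on the left. Origin under its centre. Leave alone.
- stack_b: Taped stack of four culture dishes, 92 mm across, 56 mm high, standing on the rack's base plate on the right. Origin under its centre. Leave alone.
- dish: A single closed culture dish, 92 mm across, 14 mm high, lying on the bench near the robot. Origin under its centre. Leave alone.
- tube_rack: Specimen tube rack, 75 x 160 mm, 100 mm high with its capped tubes, standing on the bench. Origin under its centre. Leave alone.

How it is judged:
By the outcome, as a careful person would: the job done as asked, in the order asked, and still so for the second after the job is handed in, with the robot touching nothing.
It also fails if it takes over 64 s, if anything falls off the work surface, if the arm or the gripper's body presses on something with over 40 N, if the wrist force passes 120 N, or if a joint passes its speed limit or range.

ROBOT

A 6-joint arm with a two-finger parallel gripper is mounted at the origin on the work surface. World frame = base frame: x ahead of the robot, y to its left, z up, the work surface at z = 0. Lengths are in m, angles in degrees, forces in N, time in s.
With the tool pointing down it reaches from about 0.325 to 0.775 m from the base axis. Payload 9.3 kg.
Tool frame: the origin (TCP) lies on the centre line of the jaws, within the pads' length; the fingertips stand 14 mm ahead of it and the grasp point (between the pads) lies 5 mm behind it; z points along the fingers, y is the line along which they close (so a half turn about z gives the same grasp; the last joint's range is limited). The gripper opens to 85 mm and grips with 20 to 120 N. Pads are 22 mm wide; open, the fingers measure 114 mm over their backs; the gripper's body (76 mm by 85 mm) begins 54 mm behind the grasp point. The pads swing forward as they close: fully open they stand 13 mm farther back than shut.
Start: joints at [62.59, 14.817, 1.232, 76.415, 0, 81.257], TCP at [0.176, 0.521, 0.245] pointing down, gripper open.
Joint ranges: [-174.27, 174.27], [-52.1, 104.24], [-59.71, 78.15], [-110.17, 111.67], [-87.03, 83.33], [-180, 180]. Speed limits (degrees/s): [127.2, 127.2, 159.86, 180, 180, 180].

INTERFACE

Orientations are given as [roll, pitch, yaw] about the fixed x, y, z axes, in that order (R = Rz(yaw) Ry(pitch) Rx(roll)).
In Python, from station import * gives the robot as it stands. The module is installed in compiled form; this text tells all that it offers.
- The arm moves only by the tool play_rows, never from a script. Its argument "series" is a list of rows, each a list of 3 entries, a list of its own where there are three numbers: the closure, from -1 (fully open) to 1 (shut), then the shift along the tool's x, y, z in m, then the turn about the tool's z in rad. In form: [[claw, [tx, ty, tz], roll], ...]. A call has 1 to 20 rows; each row shifts and turns the commanded pose from where the row before left it, along the tool's axes as they then stand; what a row does not reach is not made up. A row lasts 1/8 s, in which the tool goes at most 62.5 mm and 10.7 degrees, less where a joint would pass 70% of its speed; a pose out of reach is approached as far as the arm can. A call with a gripper value outside its range is refused whole. The fingers move at their own pace and stop on an object; "newtons" is the grip in N (left out, the last holds). Time passes only in rows, so rows that do not move let the fingers close. It gives the time, the measured TCP pose, the force, the opening and the grip force at its end, in the units of the state.
- state(): the state, without advancing time (a new reading comes with each control period).
- capture(name): name is "scene" or "top"; returns (picture, depth): 480x640x3 uint8, red, green, blue; 480x640 float32, m along the optical axis (not along the pixel's ray), 0 where there is no reading.
- get_calibration(name): a dict with "mtx" (3x3 intrinsics, pixels), "pose" (4x4, takes a point from camera to world coordinates). Camera axes: x right, y up, looking along -z (the intrinsics and any distortion apply to the point x, -y, -z); pixel columns grow to the right and rows downward; lengths in m; the calibration is good to about 2 mm. A picture is of the moment at which its call begins. get_calibration takes no time and is no camera call.
- job_done(): hands the job in; it is judged then, once.
The state is a dict: "time_s": time; "qpos": joint angles; "qvel": joint speeds; "joint_torque": joint torques, N m; "eef_pos": TCP position; "tcp_rot": TCP orientation; "ft_force": force on the tool from outside, world axes, zero at the start; "moment": the same for the moment, N m; "opening": opening from 0.0 (shut) to 1.0 (fully open); "gripper_force": force on a finger pad.
Only numpy, scipy, OpenCV 4.12 (cv2) and the standard library are available. Lean on these libraries where they do the work, as an engineer would, in place of code of your own. Each camera call takes 0.05 s, during which the arm holds its last target. There are 200 camera calls.

## Working session

There is one attempt and no reset: what is moved stays moved. The work goes in short steps, Python scripts to look and compute and a tool call to move; the robot and the scene stay as the last step left them, time stands still between calls to the robot, and variables do not carry over. Pictures are saved under pics/ and viewed, at most 10 in all, crops included, and the job is handed in when it is done.

Besides the shell and the picture viewer there is one more tool, called as name(argument=value, ...) on one line, values as JSON. play_rows: Moves the arm, as the interface text tells. Its arguments: {"type":"object","properties":{"series":{"type":"array","items":{"type":"array"}},"newtons":{"type":"number"}},"required":["series"]}

```bash
mkdir -p pics
cat > h.py <<'E'
from station import *
import numpy as np, cv2
def world(name, depth):
    c=get_calibration(name); K=np.array(c["mtx"]); P=np.array(c["pose"])
    v,u=np.mgrid[0:480,0:640]
    x=(u-K[0,2])/K[0,0]*depth; y=(v-K[1,2])/K[1,1]*depth
    p=np.stack([x,-y,-depth,np.ones_like(depth)],-1)
    w=(p@P.T)[...,:3]; w[depth==0]=np.nan
    return w
E
python3 - <<'E'
from h import *
for n in ("scene","top"):
    a,d=capture(n); cv2.imwrite(f"pics/{n}0.png",a[...,::-1]); np.savez(f"{n}0.npz",a=a,d=d)
    c=get_calibration(n); print(n,c)
print(state())
E
```

```text
scene {'mtx': array([[589.25279645,   0.        , 324.51430275],
       [  0.        , 589.25279645, 241.60376227],
       [  0.        ,   0.        ,   1.        ]]), 'pose': array([[ 0.11385174, -0.70593805,  0.69906312,  1.51197476],
       [ 0.99342502,  0.08940614, -0.0715071 , -0.15917397],
       [-0.01202095,  0.70260801,  0.71147557,  1.1426393 ],
       [ 0.        ,  0.        ,  0.        ,  1.        ]])}
top {'mtx': array([[437.32468433,   0.        , 320.6350735 ],
       [  0.        , 437.32468433, 237.73129573],
       [  0.        ,   0.        ,   1.        ]]), 'pose': array([[ 1.43126410e-02,  9.97779397e-01, -6.50493949e-02,
         4.26580762e-01],
       [-9.99897545e-01,  1.42681360e-02, -1.14870402e-03,
        -6.92933821e-02],
       [-2.18019594e-04,  6.50591713e-02,  9.97881384e-01,
         1.24823605e+00],
       [ 0.00000000e+00,  0.00000000e+00,  0.00000000e+00,
         1.00000000e+00]])}
{'time_s': 0.1, 'qpos': array([6.25888656e+01, 1.48461987e+01, 1.19655242e+00, 7.64159072e+01,
       2.76534788e-04, 8.12584353e+01]), 'qvel': array([ 0.10056485, -0.06249386,  0.206707  , -0.01374484,  0.02658764,
       -0.04841722]), 'joint_torque': array([ 5.22322487e-03, -5.56697488e+01,  3.45069695e+01,  1.16781643e-02,
       -1.59430047e-04,  1.75171238e-06]), 'eef_pos': array([0.17594502, 0.52086606, 0.2447561 ]), 'tcp_rot': array([-1.79935250e+02, -1.02359852e-02,  1.61330424e+02]), 'ft_force': array([ 0.28750073, -0.18459034,  0.27826007]), 'moment': array([0.02853887, 0.03646346, 0.01608975]), 'gripper_force': 0.0, 'opening': 1.0004318951265798}
```

View pics/scene0.png

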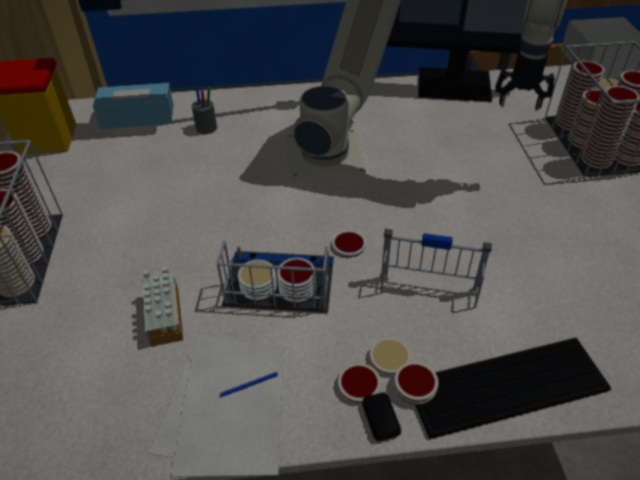

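View pics/top0.png

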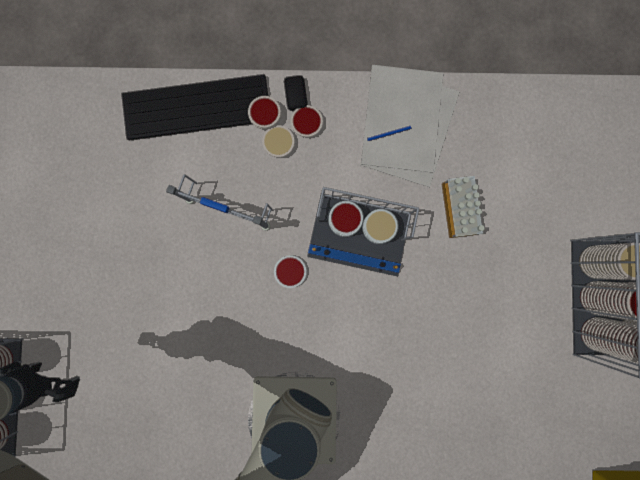

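The top view shows the rack with its blue rail (355,258) facing the robot, and the guard with its blue grip at (214,205), wings pointing away from the robot. The single dish is at (290,271) and the tube rack at (465,208).

Run:
```python
from h import *
def ray(n,uv,z):
    c=get_calibration(n);K=c["mtx"];P=c["pose"]
    d=P[:3,:3]@np.array([(uv[0]-K[0,2])/K[0,0],-(uv[1]-K[1,2])/K[1,1],-1]);o=P[:3,3]
    return (o+d*(z-o[2])/d[2])[:2]
for n,boxes in (("top",{"grip":(190,190,245,225),"rail":(300,235,415,285)}),("scene",{"grip":(415,225,460,255),"rail":(225,245,340,275)})):
    f=np.load(f"{n}0.npz");a=f["a"];w=world(n,f["d"])
    hsv=cv2.cvtColor(a,cv2.COLOR_RGB2HSV)
    m=(hsv[...,0]>100)&(hsv[...,0]<125)&(hsv[...,1]>150)&(hsv[...,2]>50)
    for k,(x0,y0,x1,y1) in boxes.items():
        mm=np.zeros_like(m);mm[y0:y1,x0:x1]=m[y0:y1,x0:x1]
        p=w[mm];p=p[~np.isnan(p[:,0])]
        zz=p[:,2];print(n,k,len(p),"z pct",np.percentile(zz,[5,50,95]).round(3),"med",np.median(p,0).round(4))
        r=cv2.minAreaRect(np.argwhere(mm)[:,::-1].astype(np.float32))
        z=.173 if k=="grip" else .018
        print("  rect",r,[ray(n,q,z).round(4).tolist() for q in cv2.boxPoints(r)], ray(n,r[0],z).round(4))
def crop(n,x0,y0,x1,y1,s):
    a=np.load(f"{n}0.npz")["a"][y0:y1,x0:x1,::-1];return cv2.resize(a,None,fx=s,fy=s,interpolation=cv2.INTER_CUBIC)
A=crop("top",295,170,445,285,4);B=crop("top",155,165,305,235,4)
cv2.imwrite("pics/c1.png",np.vstack([A,B])[:,:][:,:] if 0 else cv2.resize(np.vstack([A,B]),None,fx=.8,fy=.8))
```

```text
top grip 183 z pct [0.17  0.174 0.177] med [0.5748 0.1972 0.174 ]
  rect ((214.00001525878906, 204.50001525878906), (28.857662200927734, 6.457657814025879), 19.65382194519043) [[0.5794, 0.2336], [0.5946, 0.2287], [0.5714, 0.1607], [0.5561, 0.1656]] [0.5754 0.1972]
top rail 726 z pct [0.015 0.019 0.023] med [ 0.4511 -0.1623  0.0189]
  rect ((354.12274169921875, 257.93701171875), (91.98172760009766, 8.968938827514648), 12.295267105102539) [[0.4646, -0.0336], [0.4893, -0.0386], [0.4379, -0.2918], [0.4133, -0.2865]] [ 0.4512 -0.1628]
scene grip 186 z pct [0.154 0.171 0.175] med [0.5798 0.1985 0.1705]
  rect ((436.6562194824219, 241.0212860107422), (28.41880989074707, 11.304471015930176), 7.765166282653809) [[0.5972, 0.1587], [0.5618, 0.1706], [0.5825, 0.2323], [0.6172, 0.2193]] [0.5899 0.1953]
scene rail 417 z pct [0.013 0.017 0.022] med [ 0.446  -0.1859  0.017 ]
  rect ((283.02728271484375, 257.9403381347656), (97.93233489990234, 7.625080585479736), 2.7927021980285645) [[0.442, -0.2883], [0.4144, -0.2871], [0.4639, -0.0326], [0.4906, -0.0369]] [ 0.453  -0.1606]
```

View pics/c1.png

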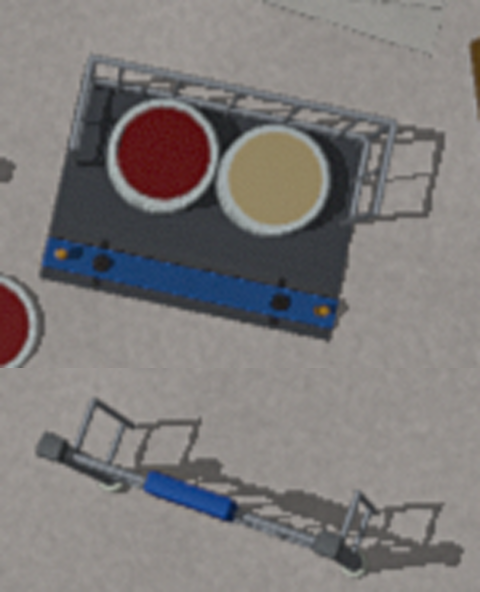

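The crop shows brass pins near top-image px (314,249) and (396,267), the screws between them, and the guard's wings pointing away from the robot. I'll approach now.

play_rows(series=[[-1,[0,0,0],0.1745],[-1,[0,0,0],0.1745],[-1,[0,0,0],0.1745],[-1,[0,0,0],0.1745],[-1,[0,0,0],0.1745],[-1,[0,0,0],0.1745],[-1,[0,0,0],0.1745],[-1,[0,0,0],0.1745],[-1,[0,0,0],0.176],[-1,[-0.0178,0.0482,0],0],[-1,[-0.0178,0.0482,0],0],[-1,[-0.0178,0.0482,0],0],[-1,[-0.0178,0.0482,0],0],[-1,[-0.0178,0.0482,0],0],[-1,[-0.0178,0.0482,0],0],[-1,[-0.0178,0.0482,0],0],[-1,[-0.0178,0.0482,0],0],[-1,[-0.0178,0.0482,0],0],[-1,[-0.0178,0.0482,0],0],[-1,[0,0,0],0]], newtons=80)

```text
time_s: 2.6
eef_pos: [0.5775, 0.1952, 0.2438]
tcp_rot: [-179.9, 0.1, 71.0]
ft_force: [-0.5, 0.0, -0.2]
opening: 1.001
gripper_force: 0.0
```

```bash
cat >> h.py <<'E'
def ray(n,uv):
    c=get_calibration(n);K=c["mtx"];P=c["pose"]
    d=P[:3,:3]@np.array([(uv[0]-K[0,2])/K[0,0],-(uv[1]-K[1,2])/K[1,1],-1]);return P[:3,3],d
def atz(n,uv,z):
    o,d=ray(n,uv);return o+d*(z-o[2])/d[2]
def proj(n,p):
    c=get_calibration(n);K=c["mtx"];P=c["pose"]
    q=P[:3,:3].T@(np.asarray(p)-P[:3,3]);return np.array([K[0,2]+K[0,0]*q[0]/-q[2],K[1,2]-K[1,1]*q[1]/-q[2]])
E
python3 - <<'E'
from h import *
f=np.load("top0.npz");a=f["a"];w=world("top",f["d"]);hsv=cv2.cvtColor(a,cv2.COLOR_RGB2HSV)
for n,bx in (("top",[(306,240,324,258),(386,258,406,276)]),("scene",[(222,240,250,262),(315,240,345,270)])):
    a=np.load(f"{n}0.npz")["a"];hsv=cv2.cvtColor(a,cv2.COLOR_RGB2HSV)
    for x0,y0,x1,y1 in bx:
        h=hsv[y0:y1,x0:x1].astype(int);wt=((h[...,0]>5)&(h[...,0]<28)&(h[...,1]>90))*1.0
        v,u=np.mgrid[y0:y1,x0:x1]
        if wt.sum()==0: print(n,"none");continue
        c=((u*wt).sum()/wt.sum(),(v*wt).sum()/wt.sum());print(n,wt.sum(),np.round(c,2),atz(n,c,.045).round(4))
# guard: points high
m=np.zeros((480,640),bool);m[165:235,155:300]=1
m&=(w[...,2]>.155)&(w[...,2]<.185)
p=w[m][:,:2];print(len(p));vx,vy,x0,y0=cv2.fitLine(p.astype(np.float32),cv2.DIST_HUBER,0,.01,.01).ravel()
t=(p-[x0,y0])@[vx,vy];print("guard dir",vx,vy,"yaw",np.degrees(np.arctan2(-vx*np.sign(vy),abs(vy))),"ends",np.percentile(t,[0.5,99.5]),"ctr",np.array([x0,y0])+np.array([vx,vy])*np.percentile(t,[.5,99.5]).mean())
print(state()["eef_pos"],state()["tcp_rot"])
E
```

```text
top 8.0 [313.88 249.12] [ 0.4733 -0.0498  0.045 ]
top 10.0 [395.2 266.7] [ 0.4283 -0.2737  0.045 ]
scene 17.0 [238.76 250.76] [ 0.4387 -0.2726  0.045 ]
scene none
432
guard dir 0.31851247 0.94791865 yaw -18.572987 ends [-0.12409793  0.12494353] ctr [0.57642462 0.19924572]
[0.57746155 0.19516444 0.24378634] [-1.79929523e+02  6.83986262e-02  7.10463714e+01]
```

play_rows(series=[[-1,[0.002,-0.003,0.015],-0.006],[-1,[0,0,0.02],0],[-1,[0,0,0.02],0],[-1,[0,0,0.02],0],[-1,[0,0,0.014],0],[-0.2,[0,0,0],0],[0.5,[0,0,0],0],[1,[0,0,0],0],[1,[0,0,0],0],[1,[0,0,0],0],[1,[0,0,0],0],[1,[0,0,0],0],[1,[0,0,0],0],[1,[0,0,0],0]], newtons=80)

```text
time_s: 4.35
eef_pos: [0.5736, 0.2005, 0.1571]
tcp_rot: [179.9, -0.0, 71.6]
ft_force: [-0.2, -0.3, 6.0]
opening: 0.198
gripper_force: 79.3
```

play_rows(series=[[1,[0,0,-0.01],0],[1,[0,0,-0.02],0],[1,[0,0,-0.03],0],[1,[0,-0.005,-0.03],-0.04],[1,[0,-0.015,-0.015],-0.041],[1,[0,-0.02,-0.005],-0.041],[1,[-0.015,-0.009,0],0],[1,[-0.03,0,0],0],[1,[-0.04,0,0],0],[1,[-0.04,0,0],0],[1,[-0.04,0,0],0],[1,[-0.04,0,0],0],[1,[-0.04,0,0],0],[1,[-0.04,0,0],0],[1,[-0.04,0,0],0],[1,[-0.03,0,0],0],[1,[-0.017,0,0],0],[1,[-0.007,0,0],0],[1,[0,0,0],0],[1,[0,0,0],0]])

```text
time_s: 6.85
eef_pos: [0.4509, -0.1579, 0.2662]
tcp_rot: [-180.0, -0.0, 78.7]
ft_force: [0.2, 0.4, -4.7]
opening: 0.197
gripper_force: 78.5
```

Run:
```python
from h import *
s=state();print(s["eef_pos"],s["tcp_rot"],s["ft_force"],s["moment"],s["opening"])
out=[]
for n,(x0,y0,x1,y1) in (("top",(295,160,445,290)),("scene",(205,140,365,300))):
    a,d=capture(n);np.savez(f"{n}1.npz",a=a,d=d)
    out.append(cv2.resize(a[y0:y1,x0:x1,::-1],(400,int(400*(y1-y0)/(x1-x0))),interpolation=cv2.INTER_CUBIC))
H=max(o.shape[0] for o in out);out=[cv2.copyMakeBorder(o,0,H-o.shape[0],0,0,0) for o in out]
cv2.imwrite("pics/c2.png",np.hstack(out))
```

```text
[ 0.45088719 -0.15786727  0.26624946] [-1.79995948e+02 -1.74580431e-02  7.86586321e+01] [ 0.24377707  0.36181932 -4.65448093] [0.03520008 0.07287661 0.00736269] 0.1966383617293823
```

View pics/c2.png

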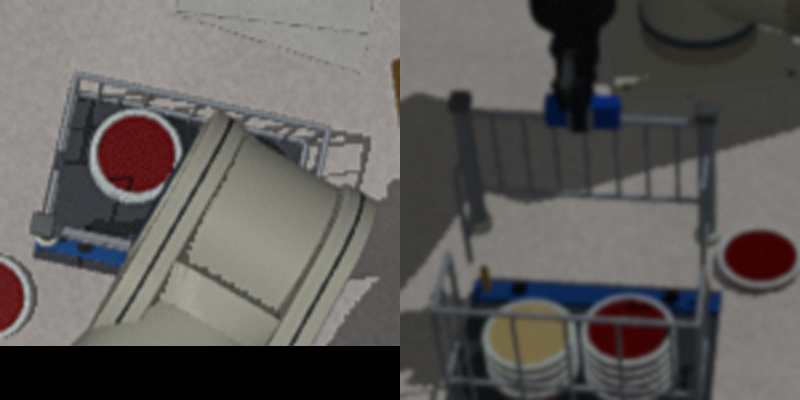

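The scene crop shows the grip pinched near its middle and the guard level. The white bushes are at about scene px (237,229) and (328,234), over the pin rail.

Run:
```python
from h import *
s=state();T=s["eef_pos"];psi=np.radians(78.6-90)
R=np.array([[np.cos(psi),-np.sin(psi)],[np.sin(psi),np.cos(psi)]])
for n in ("scene","top"):
    f=np.load(f"{n}1.npz");w=world(n,f["d"]);a=f["a"]
    p=w.reshape(-1,3);g=np.column_stack([(p[:,:2]-T[:2])@R,p[:,2]-(T[2]-.157)])
    G=g.reshape(480,640,3)
    for nm,lo,hi in (("L",.1,.145),("R",-.145,-.1)):
      for z0,z1 in ((-.005,.014),(.02,.15),(.15,.19)):
        m=(abs(g[:,0])<.025)&(g[:,1]>lo)&(g[:,1]<hi)&(g[:,2]>z0)&(g[:,2]<z1)
        if m.sum()>3: print(n,nm,z0,m.sum(),"med",np.median(g[m],0).round(4),"y rng",np.percentile(g[m,1],[5,95]).round(4),"x rng",np.percentile(g[m,0],[5,95]).round(4))
    if n=="scene":
      m=(abs(g[:,0])<.03)&(abs(g[:,1])<.05)&(g[:,2]>.14)&(g[:,2]<.18)
      hsv=cv2.cvtColor(a,cv2.COLOR_RGB2HSV).reshape(-1,3);b=m&(hsv[:,0]>100)&(hsv[:,0]<125)&(hsv[:,1]>150)
      print("grip",b.sum(),np.median(g[b],0),np.percentile(g[b,1],[2,98]))
for y in (.115,-.115):
    P=np.append(T[:2]+R@[0,y],T[2]-.157+.0065); print("exp bush px",proj("scene",P).round(1))
    Q=np.append(R@[0,y]+[.4508,-.1618],.046);print("exp pin px",proj("top",Q),proj("scene",Q))
```

```text
scene L -0.005 40 med [0.0082 0.1195 0.0101] y rng [0.1045 0.1268] x rng [-0.0034  0.0142]
scene L 0.02 230 med [0.0074 0.1174 0.1004] y rng [0.1072 0.1224] x rng [0.0023 0.0133]
scene L 0.15 88 med [0.007  0.1158 0.1665] y rng [0.1066 0.1248] x rng [-0.0053  0.0123]
scene R -0.005 43 med [ 0.0083 -0.1078  0.0084] y rng [-0.1229 -0.1025] x rng [-0.0029  0.0159]
scene R 0.02 287 med [ 0.0072 -0.1119  0.0864] y rng [-0.1206 -0.106 ] x rng [0.0004 0.0144]
scene R 0.15 101 med [ 0.0062 -0.1127  0.1664] y rng [-0.1227 -0.1039] x rng [-0.0059  0.012 ]
grip 198 [0.00874154 0.01716028 0.16355951] [-0.02969628  0.03495539]
top L -0.005 10 med [-0.0046  0.1089  0.0128] y rng [0.1043 0.1174] x rng [-0.0076 -0.0008]
top L 0.02 22 med [0.0179 0.1133 0.0813] y rng [0.1033 0.117 ] x rng [-0.0053  0.0243]
top L 0.15 88 med [0.0025 0.114  0.1704] y rng [0.1028 0.1234] x rng [-0.0063  0.0106]
exp bush px [327.5 232.9]
exp pin px [313.62182651 249.03280513] [326.20152019 252.3400868 ]
exp bush px [236.2 228.2]
exp pin px [395.55508745 266.77307465] [237.91167088 247.63271143]
```

play_rows(series=[[1,[-0.0035,0,0.005],0],[1,[0,0,0.01],0],[1,[0,0,0.015],0],[1,[0,0,0.015],0],[1,[0,0,0.005],0],[1,[0,0,0],0]])

```text
time_s: 7.7
eef_pos: [0.45, -0.1621, 0.2159]
tcp_rot: [-180.0, -0.0, 78.6]
ft_force: [-0.3, 0.3, -4.8]
opening: 0.199
gripper_force: 78.5
```

Run:
```python
from h import *
s=state();T=s["eef_pos"];print(T,s["tcp_rot"],s["ft_force"])
out=[]
n="scene";a,d=capture(n);np.savez("scene2.npz",a=a,d=d);at,dt=capture("top");np.savez("top2.npz",a=at,d=dt)
for A,(x0,y0,x1,y1) in ((a,(215,210,265,270)),(a,(305,210,355,270)),(at,(295,220,345,280))):
    out.append(cv2.resize(A[y0:y1,x0:x1,::-1],None,fx=5.2,fy=5.2,interpolation=cv2.INTER_CUBIC))
cv2.imwrite("pics/c3.png",np.hstack(out))
hsv=cv2.cvtColor(a,cv2.COLOR_RGB2HSV)
for x0,y0,x1,y1 in [(225,235,250,265),(315,235,345,270)]:
    h=hsv[y0:y1,x0:x1].astype(int);m=(h[...,0]>5)&(h[...,0]<28)&(h[...,1]>90);q=np.argwhere(m)
    print(len(q), q.mean(0)[::-1]+[x0,y0] if len(q) else "", q.min(0)+[y0,x0] if len(q) else "",q.max(0)+[y0,x0] if len(q) else "")
psi=np.radians(-11.4);R=np.array([[np.cos(psi),-np.sin(psi)],[np.sin(psi),np.cos(psi)]])
for y in (.115,-.115):
    print([proj("scene",np.append(T[:2]+R@[0,y],z)).round(1).tolist() for z in (.02,.05,T[2]-.157,T[2]-.144)])
```

```text
[ 0.44997822 -0.16207693  0.2158924 ] [-1.79959074e+02 -1.32520110e-02  7.85978006e+01] [-0.30140978  0.2873984  -4.77364737]
19 [238.84210526 251.73684211] [248 238] [255 240]
0   
[[326.2, 259.0], [326.0, 251.0], [326.0, 248.6], [326.0, 245.1]]
[[239.0, 254.3], [237.6, 246.3], [237.2, 243.9], [236.6, 240.4]]
```

View pics/c3.png

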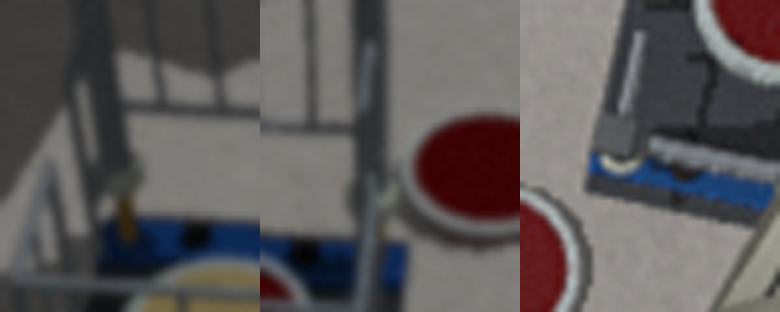

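The crops show the right pin directly under its bush (scene px about 239,250), and the left bush over the left end of the rail. I'll feel downward in small steps.

play_rows(series=[[1,[0,0,0.004],0],[1,[0,0,0.003],0],[1,[0,0,0.001],0],[1,[0,0,0.001],0],[1,[0,0,0.001],0],[1,[0,0,0.001],0],[1,[0,0,0],0]])

```text
time_s: 8.68
eef_pos: [0.4501, -0.1621, 0.2052]
tcp_rot: [-180.0, -0.0, 78.6]
ft_force: [0.2, 0.7, -5.4]
opening: 0.197
gripper_force: 78.6
```

play_rows(series=[[1,[0,0,0.001],0],[1,[0,0,0.001],0],[1,[0,0,0.001],0],[1,[0,0,0.001],0],[1,[0,0,0],0]])

```text
time_s: 9.3
eef_pos: [0.4501, -0.1621, 0.2012]
tcp_rot: [-180.0, -0.0, 78.6]
ft_force: [0.4, 0.9, -5.2]
opening: 0.2
gripper_force: 78.6
```

```bash
python3 -c "
from h import *
s=state();print(s['eef_pos'],s['ft_force'],s['moment'],s['tcp_rot'])"
```

```text
[ 0.45008403 -0.16211399  0.20117087] [ 0.39014175  0.90469002 -5.20044283] [ 0.15710692  0.09828965 -0.03331045] [-1.79992071e+02 -6.34215096e-03  7.85982024e+01]
```

play_rows(series=[[1,[0,0,0.001],0],[1,[0,0,0.001],0],[1,[0,0,0.001],0],[1,[0,0,0.001],0],[1,[0,0,0.001],0],[1,[0,0,0.001],0],[1,[0,0,0.001],0],[1,[0,0,0.001],0],[1,[0,0,0.001],0],[1,[0,0,0],0]])

```text
time_s: 10.55
eef_pos: [0.4502, -0.1621, 0.1923]
tcp_rot: [180.0, -0.0, 78.6]
ft_force: [0.4, 1.6, -3.8]
opening: 0.199
gripper_force: 78.7
```

Run:
```python
from h import *
s=state();print(s['eef_pos'],s['ft_force'],s['moment'],s['tcp_rot'])
a,d=capture("scene");at,dt=capture("top");out=[]
for A,(x0,y0,x1,y1) in ((a,(215,210,265,270)),(a,(305,210,355,270)),(at,(295,220,345,280))):
    out.append(cv2.resize(A[y0:y1,x0:x1,::-1],None,fx=5.2,fy=5.2,interpolation=cv2.INTER_CUBIC))
cv2.imwrite("pics/c4.png",np.hstack(out))
```

```text
[ 0.45016574 -0.16210428  0.19229645] [ 0.3890265   1.57812646 -3.84593469] [ 2.66702074e-01  5.30166297e-02 -3.56650918e-05] [ 1.79990366e+02 -8.62616532e-03  7.85986168e+01]
```

View pics/c4.png

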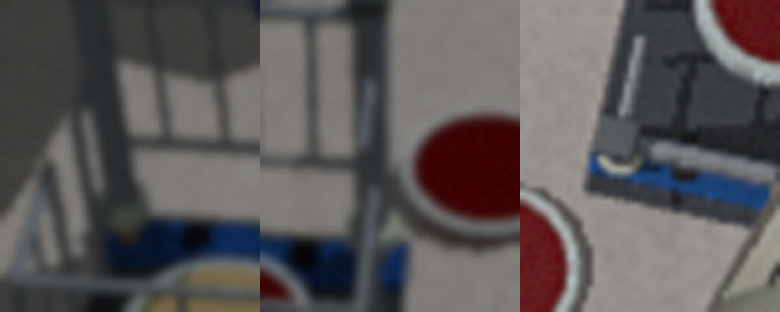

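The right pin's remaining brass stub now shows just under the bush (scene px about 239,254). The load rises at the expected ball height, so both uprights are on. I'll press on.

play_rows(series=[[1,[0.0005,0,0.001],0],[1,[0,0,0.001],0],[1,[0,0,0.0005],0],[1,[0,0,0],0]])

```text
time_s: 11.15
eef_pos: [0.4503, -0.1617, 0.1903]
tcp_rot: [180.0, 0.0, 78.6]
ft_force: [-0.9, 1.6, 4.2]
opening: 0.193
gripper_force: 79.9
```

play_rows(series=[[1,[0,0,0.0005],0],[1,[0,0,0.0005],0],[1,[0,0,0.0005],0],[1,[0,0,0],0]])

```text
time_s: 11.65
eef_pos: [0.4502, -0.1617, 0.1882]
tcp_rot: [-180.0, -0.0, 78.6]
ft_force: [-1.3, 0.5, 2.0]
opening: 0.199
gripper_force: 79.6
```

play_rows(series=[[1,[0,0,0.001],0],[1,[0,0,0.001],0],[1,[0,0,0.001],0],[1,[0,0,0.001],0],[1,[0,0,0],0]])

```text
time_s: 12.28
eef_pos: [0.4501, -0.1616, 0.1839]
tcp_rot: [-180.0, -0.0, 78.6]
ft_force: [-0.6, 1.1, -1.0]
opening: 0.197
gripper_force: 79.2
```

```bash
python3 -c "
from h import *
s=state();print(s['eef_pos'],s['ft_force'],s['moment'],s['tcp_rot'])"
```

```text
[ 0.45010604 -0.16158517  0.18390711] [-0.55665902  1.10095242 -1.04778047] [0.24013725 0.17658251 0.0371615 ] [-1.79971188e+02 -1.47609550e-02  7.85977155e+01]
```

Past the balls and moving easily; now down to the rail.

play_rows(series=[[1,[0,0,0.0015],0],[1,[0,0,0.0015],0],[1,[0,0,0.001],0],[1,[0,0,0.001],0],[1,[0,0,0.001],0],[1,[0,0,0.001],0],[1,[0,0,0],0]])

```text
time_s: 13.15
eef_pos: [0.45, -0.1616, 0.1767]
tcp_rot: [-179.9, -0.0, 78.6]
ft_force: [-0.2, 1.2, -5.6]
opening: 0.202
gripper_force: 78.5
```

play_rows(series=[[1,[0,0,0.001],0],[1,[0,0,0.001],0],[1,[0,0,0.0005],0],[1,[0,0,0.0005],0],[1,[0,0,0],0]])

```text
time_s: 13.78
eef_pos: [0.4504, -0.1619, 0.175]
tcp_rot: [179.9, 0.0, 78.6]
ft_force: [-1.6, -0.5, 5.5]
opening: 0.195
gripper_force: 79.9
```

play_rows(series=[[1,[0,0,0.0005],0],[1,[0,0,0.0005],0],[1,[0,0,0],0],[1,[0,0,0],0]])

```text
time_s: 14.28
eef_pos: [0.4506, -0.1619, 0.175]
tcp_rot: [179.9, 0.1, 78.6]
ft_force: [-3.5, 1.8, 16.3]
opening: 0.198
gripper_force: 81.6
```

```bash
python3 -c "
from h import *
s=state();print(s['eef_pos'],s['ft_force'],s['moment'],s['tcp_rot'])"
```

```text
[ 0.45062707 -0.16191037  0.17498465] [-3.52295988  1.75423287 16.29659934] [0.49073415 1.18097378 0.02498763] [1.79852531e+02 5.79541187e-02 7.86025824e+01]
```

The guard is solid on the rail at the expected height. I'll relieve the load, release, and retreat straight up.

play_rows(series=[[1,[0,0,-0.001],0],[0.5,[0,0,0],0],[0.3,[0,0,0],0],[0,[0,0,0],0],[-0.4,[0,0,0],0],[-0.6,[0,0,0],0],[-0.6,[0,0,0],0],[-0.6,[0,0,0],0],[-0.6,[0,0,-0.01],0],[-0.6,[0,0,-0.02],0],[-0.6,[0,0,-0.03],0],[-0.6,[0,0,-0.04],0],[-0.6,[0,-0.01,-0.04],0],[-0.6,[0,-0.03,-0.02],0],[-0.6,[0.04,-0.03,0],0],[-0.6,[0.05,0,0],0],[-0.6,[0.05,0,0],0],[-0.6,[0.05,0,0],0],[-0.6,[0.05,0,0],0],[-0.6,[0,0,0],0]])

```text
time_s: 16.77
eef_pos: [0.429, 0.0901, 0.3348]
tcp_rot: [180.0, -0.0, 78.9]
ft_force: [-0.6, -0.4, -0.3]
opening: 0.802
gripper_force: 0.0
```

Run:
```python
from h import *
s=state();print(s['eef_pos'],s['ft_force'],s['opening'])
out=[]
for n,(x0,y0,x1,y1) in (("top",(290,160,490,290)),("scene",(125,180,365,350))):
    a,d=capture(n);w=world(n,d)
    out.append(cv2.resize(a[y0:y1,x0:x1,::-1],(400,int(400*(y1-y0)/(x1-x0))),interpolation=cv2.INTER_CUBIC))
    hsv=cv2.cvtColor(a,cv2.COLOR_RGB2HSV);m=(hsv[...,0]>100)&(hsv[...,0]<125)&(hsv[...,1]>150)&(w[...,2]>.15)&(w[...,2]<.22)&(abs(w[...,0]-.45)<.06)&(abs(w[...,1]+.16)<.06)
    print(n,m.sum(),np.median(w[m],0),np.percentile(w[m][:,2],[5,95]))
H=max(o.shape[0] for o in out);out=[cv2.copyMakeBorder(o,0,H-o.shape[0],0,0,0) for o in out]
cv2.imwrite("pics/c5.png",np.hstack(out))
```

```text
[0.42901388 0.09014546 0.33478097] [-0.62556043 -0.36967759 -0.30252055] 0.8021609109280095
top 209 [ 0.4523139  -0.16167524  0.19140723] [0.1876509  0.19507248]
scene 282 [ 0.45822616 -0.16293446  0.18282245] [0.16744604 0.1922281 ]
```

View pics/c5.png

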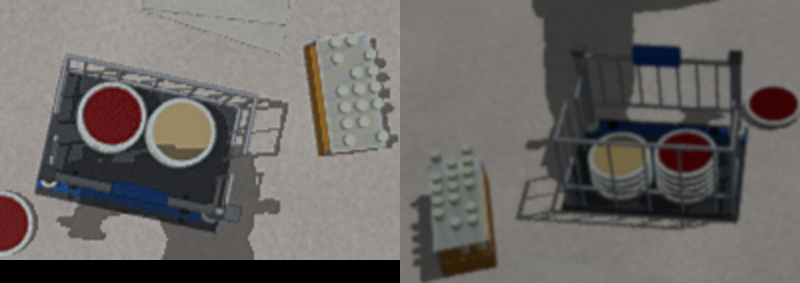

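The guard hangs square on the rail. Its grip top is at 0.191 m (0.173 + 0.018), and the dishes and tubes are undisturbed.

```bash
python3 -c "
from station import *
print(job_done())"
```

```text
the job is handed in; nothing more can be done
None
```

The guard is on both pins, pressed home past the spring balls onto the rail and released; the dishes and specimen tubes look undisturbed, and the job was handed in at about 17 s.

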